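Seat the blue filter cell on the blue bayonet mount and hold it home

ROBOT

A 7-joint arm with a two-finger parallel gripper is mounted at the origin on the work surface; the furniture and walls round the work are solid. World frame = base frame: x ahead of the robot, y to its left, z up, the work surface at z = 0. Lengths are in m, angles in rad, forces in N, time in s.
With the tool pointing down it reaches from about 0.425 to 1.025 m from the base axis. Payload 3.6 kg.
Tool frame: the origin (TCP) lies midway between the tips of the shut fingers; the grasp point (between the pads) lies env.grasp_offset behind it (env.grasp_offset is the distance from the TCP to the grasp point, in m); z points along the fingers, y is the line along which they close (so a half turn about z gives the same grasp; the last joint's range is limited). The gripper opens to 85 mm and grips with 20 to 120 N. Pads are 22 mm wide; open, the fingers measure 114 mm over their backs; the gripper's body (76 mm by 85 mm) begins 54 mm behind the grasp point. The pads swing forward as they close: fully open they stand 13 mm farther back than shut.
Start: joints at [1.107, 0.591, 0.048, 1.609, -0.033, 0.943, -0.034], TCP at [0.262, -0.676, 0.231] pointing down, gripper open.
Joint ranges: [-2.69, 2.69], [-0.47, 2.24], [-1.27, 1.36], [0.19, 2.51], [-1.53, 4.68], [0.08, 2.07], [-3.09, 3.09]. Speed limits (rad/s): [2.57, 2.57, 3.14, 3.14, 3.14, 3.14, 3.14].

INTERFACE

Orientations are given as a unit quaternion [x, y, z, w].
In Python, from rig import env, vision gives the robot as it stands. The module is installed in compiled form; this text tells all that it offers.
- The arm moves only by the tool play_rows, never from a script. Its argument "moves" is a list of rows, each an object with "fingers": the closure, from -1 (fully open) to 1 (shut); "delta_pos": the shift along the tool's x, y, z in units of 60 mm (1.0 is 60 mm), a list of three; "turn": the turn about the tool's z in units of 10 degrees (1.0 is 10 degrees). In form: [{"fingers": fingers, "delta_pos": [dx, dy, dz], "turn": turn}, ...]. A call has 1 to 8 rows; each row shifts and turns the commanded pose from where the row before left it, along the tool's axes as they then stand; what a row does not reach is not made up. A row lasts 1/8 s, in which the tool goes at most 62.5 mm and 10.7 degrees, less where a joint would pass 70% of its speed; a pose out of reach is approached as far as the arm can. A call is refused whole if a number of a shift passes 1 or a number of a turn 1, either way. A call with a gripper value outside its range is refused whole. The fingers move at their own pace and stop on an object; "grip_force" is the grip in N (left out, the last holds). Time passes only in rows, so rows that do not move let the fingers close. It gives the time, the measured TCP pose, the force, the opening and the grip force at its end, in the units of the state.
- env.read_state(): the state, without advancing time (a new reading comes with each control period).
- vision.read_camera(name): name is "scene" or "top" or "wrist"; returns a dict with "frame" (420x560x3 uint8, red, green, blue), "intrinsics" (3x3 intrinsics, pixels), "rvec" (rotation vector, rad) and "tvec" (3), from world to camera coordinates, as OpenCV has them; the wrist camera has in their place "hand_eye" (4x4, takes a point from camera to tool coordinates, whose origin is the TCP and whose axes are the flange's). Camera axes: x right, y down, z forward; pixel columns grow to the right and rows downward; lengths in m; the calibration is good to about 2 mm. A picture is of the moment at which its call begins: read the wrist's pose just before it. There is no depth.
- env.sign_off(): hands the job in; it is judged then, once.
Trained networks look in a picture, given as the dict that the camera call returned (one of the last four; its "shot" number tells which), for a name from the list of things; names that differ only in an ending like _2 or _b are one class to them, and where a whole thing is asked for, a point or a joint stands for the part that bears it (a point fixed in the world has none). Each returns a list of dicts, best first, with "p" (0 to 1); they miss things now and then, are a little off and sometimes report something else, mostly with a low value. They report only what shows in the picture. A call takes as long as a camera call.
- vision.look_for(picture, thing): "at" ([column, row] in pixels, amid what is visible of it).
The state is a dict: "time_s": time; "joint_positions": joint angles; "joint_vel": joint speeds; "joint_efforts": joint torques, N m; "tcp_pos": TCP position; "eef_rot": TCP orientation; "force": force on the tool from outside, world axes, zero at the start; "torque": the same for the moment, N m; "opening": opening from 0.0 (shut) to 1.0 (fully open); "gripper_force": force on a finger pad.
Only numpy, scipy, OpenCV 4.12 (cv2) and the standard library are available. Lean on these libraries where they do the work, as an engineer would, in place of code of your own. Each camera call takes 0.05 s, during which the arm holds its last target. There are 200 camera calls.

TASK

Two microscope filter cells stand on the bench; pick up the one whose coloured band matches the band on the bayonet mount (blue). Set it upright over the mount's steel head and turn it until the hidden keyways drop over the pins, then push it down against the spring until it is fully home on the shoulder. Finish while still holding it pushed home, do not let go, and leave the orange cell, the amber vial and the red-capped tub where they stand.

Things in the scene. Friction and masses are not known exactly. Their poses are not given: they have to be found in the camera images.
- blue_cell: cell to fit: dark knurled round collar, blue band round its top rim, glass disc in the top, open below. Outer diameter 56 mm, height 34 mm, 63 to 126 g, upright on the bench. Origin: centre of its underside; z: its axis, up. Bore 37 mm through a 6 mm thick lip at the bottom, 48 mm above the lip
- blue_cell_keys (a point): point on the blue cell's axis at the top of its lip, 6 mm above its underside. Three keyways, each 12.6 mm wide, are cut through the lip at 0, 120 and 240 degrees from the cell's +x axis; they are hidden from above
- orange_cell: the other cell, same shape and size, orange band round its rim; not for this mount, leave it standing. Origin: centre of its underside, z up. The two cells may stand in either of two places
- mount: bayonet mount, fixed to the bench: grey foot plate 110 x 110 x 12 mm, grey column 52 mm in diameter (68 mm below z = 24 mm) with a blue band, up to a flat shoulder at 66 mm; on it a steel head 33.6 mm in diameter, coned from 83 mm up to its top at 88 mm. Origin: centre of the foot's underside, z up
- mount_head (a point): centre of the flat top of the mount's head, on its axis, 88 mm above the bench
- mount_pin_level (a point): point on the mount's axis level with the tops of its three pins, 79.7 mm above the bench. Pins: radial, 120 degrees apart, 4.4 mm thick, out to radius 22.7 mm. Their angle differs each time and is NOT shown by the mount or this point. A cell turned wrongly rests on them, underside at about 80 mm; within about 10 degrees of right it drops past. Turning 120 degrees either way finds it
- seat_ring (a joint): travel of the bright metal sprung ring round the foot of the head, m, positive down: 0 free (top 71 mm above the bench), 0.005 fully down, flush with the shoulder at 66 mm. It pushes up with about 5 N when free, 9 N fully down, so a cell let go rises 5 mm
- amber_vial: small loose vial, white cap, 25 mm in diameter, 56 mm high, at the right; leave it alone. Origin: centre of its underside
- red_tub: small loose white tub, red lid, 50 mm in diameter, 56 mm high, at the left; leave it alone. Origin: centre of its underside

How it is judged:
By the outcome, as a careful person would: the job done as asked, in the order asked, and still so for the second after the job is handed in, while the arm keeps its last pose, push and grip.
It also fails if it takes over 67 s, if anything falls off the work surface, if the arm or the gripper's body presses on something with over 40 N, if the wrist force passes 120 N, or if a joint passes its speed limit or range.

## Working session

There is one attempt and no reset: what is moved stays moved. The work goes in short steps, Python scripts to look and compute and a tool call to move; the robot and the scene stay as the last step left them, time stands still between calls to the robot, and variables do not carry over. Pictures are saved under pics/ and viewed, at most 10 in all, crops included, and the job is handed in when it is done.

Besides the shell and the picture viewer there is one more tool, called after "Emit:" in YAML: its name, and indented under it one key for each argument. play_rows: Moves the arm, as the interface text tells. Its arguments: {"type":"object","properties":{"moves":{"type":"array"},"grip_force":{"type":"number"}},"required":["moves"]}

```bash
mkdir -p pics
cat > h.py <<'E'
import numpy as np, cv2
from scipy.spatial.transform import Rotation as R
from rig import env, vision
def ray(pic,uv,st=None):
    K=np.array(pic["intrinsics"]); d=np.linalg.inv(K)@[uv[0],uv[1],1.]
    if "rvec" in pic:
        M=R.from_rotvec(np.ravel(pic["rvec"])).as_matrix(); return -M.T@np.ravel(pic["tvec"]), M.T@d
    X=np.array(pic["hand_eye"]); Q=R.from_quat(st["eef_rot"]).as_matrix()
    return np.array(st["tcp_pos"])+Q@X[:3,3], Q@X[:3,:3]@d
def at_z(pic,uv,z,st=None):
    o,d=ray(pic,uv,st); return (o+d*(z-o[2])/d[2]).round(4)
def save(pic,n): cv2.imwrite("pics/"+n,cv2.cvtColor(pic["frame"],cv2.COLOR_RGB2BGR))
E
python3 - <<'E'
from h import *
s=env.read_state(); print(s, env.grasp_offset)
for c in ("top","scene"):
    p=vision.read_camera(c); save(p,c+".png")
    print(c, ray(p,(280,210)))
    for n,z in (("blue_cell",.017),("orange_cell",.017),("mount",.06),("mount_head",.088),("amber_vial",.028),("red_tub",.028)):
        for r in vision.look_for(p,n)[:2]: print(n,r, at_z(p,r["at"],z))
E
```

```text
{'time_s': 0.0, 'joint_positions': array([ 1.10746477,  0.5921322 ,  0.04834663,  1.60985695, -0.03330961,
        0.94267289, -0.0336947 ]), 'joint_vel': array([-0.00066556,  0.00035691,  0.00127323, -0.00125538, -0.00081037,
        0.00018421, -0.00053868]), 'joint_efforts': array([ 5.76215666e-05, -5.48686409e+01,  1.54621739e+00, -1.98125535e+01,
        9.28051217e-03,  8.65685666e-03,  4.32298677e-06]), 'tcp_pos': array([ 0.26173461, -0.67520873,  0.23011975]), 'eef_rot': array([ 9.82947396e-01,  1.83883484e-01, -2.79899814e-04, -1.09661270e-03]), 'force': array([ 0.62306669, -0.15385114, -0.21491173]), 'torque': array([ 0.04183293, -0.00036545,  0.00025003]), 'gripper_force': 0.0, 'opening': 0.9998830444613348} 0.0187
top (array([ 0.36467331, -0.03182132,  1.2731157 ]), array([ 0.13038371,  0.00612948, -0.99153894]))
blue_cell {'at': [354.9, 247.5], 'p': 0.63} [ 0.4241 -0.25    0.017 ]
orange_cell {'at': [375.9, 194.9], 'p': 0.85} [ 0.5845 -0.3119  0.017 ]
mount {'at': [205.1, 225.7], 'p': 0.72} [0.472  0.1905 0.06  ]
mount_head {'at': [206.8, 227.4], 'p': 0.55} [0.4649 0.1803 0.088 ]
mount_head {'at': [372.8, 193.4], 'p': 0.44} [ 0.5761 -0.2872  0.088 ]
red_tub {'at': [165.6, 233.5], 'p': 0.84} [0.4482 0.3119 0.028 ]
red_tub {'at': [375.6, 192.1], 'p': 0.15} [ 0.591  -0.3085  0.028 ]
scene (array([-0.09444635,  0.42911561,  0.74913227]), array([ 0.59163902, -0.44220829, -0.6741773 ]))
blue_cell {'at': [362.6, 204.7], 'p': 0.86} [ 0.4283 -0.2567  0.017 ]
orange_cell {'at': [338.5, 172.2], 'p': 0.85} [ 0.5832 -0.3062  0.017 ]
mount {'at': [211.1, 257.3], 'p': 0.89} [0.4721 0.2038 0.06  ]
mount_head {'at': [211.6, 264.7], 'p': 0.92} [0.4298 0.2224 0.088 ]
amber_vial {'at': [379.2, 174.3], 'p': 0.5} [ 0.4916 -0.3906  0.028 ]
```

View pics/top.png

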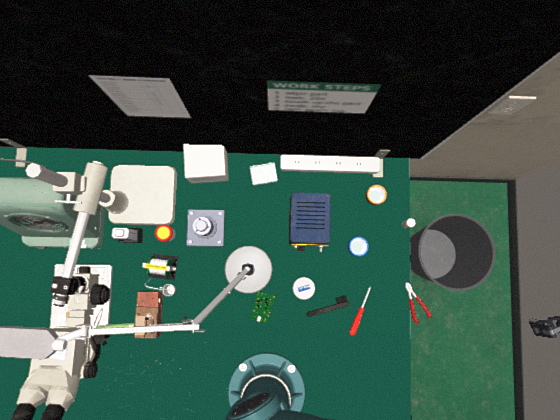

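View pics/scene.png

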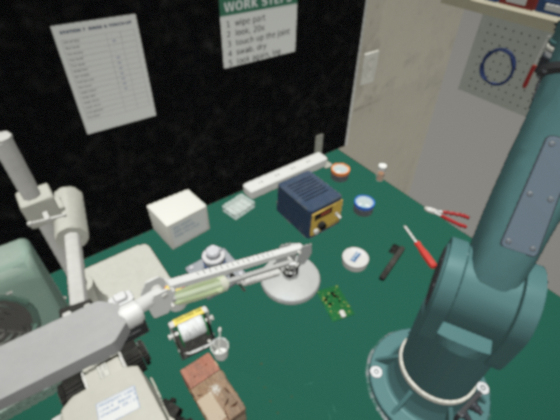

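Top view: the blue cell is at about (359,246), orange cell (376,194), mount (206,228), tub (164,233) and vial (410,223). The lamp base is at (248,270), with an arm running to (195,328). Next I'll refine these positions and triangulate the lamp.

```bash
cat >> h.py <<'E'
def tri(p1,a,p2,b):
    o1,d1=ray(p1,a); o2,d2=ray(p2,b)
    A=np.stack([d1,-d2],1); t=np.linalg.lstsq(A,o2-o1,rcond=None)[0]
    return ((o1+t[0]*d1+o2+t[1]*d2)/2).round(3), np.linalg.norm(o1+t[0]*d1-o2-t[1]*d2).round(3)
def blob(pic,lo,hi,c,r):
    h=cv2.cvtColor(pic["frame"],cv2.COLOR_RGB2HSV); m=cv2.inRange(h,np.array(lo),np.array(hi)); k=np.zeros_like(m)
    cv2.circle(k,(int(c[0]),int(c[1])),int(r),255,-1); ys,xs=np.nonzero(m&k); return xs,ys
def go(target,yaw=None):
    "units: tool shift and turn to target TCP; yaw = direction of tool x in world, deg"
    s=env.read_state(); Q=R.from_quat(s["eef_rot"]).as_matrix()
    y0=np.degrees(np.arctan2(Q[1,0],Q[0,0])); d=Q.T@(np.array(target)-s["tcp_pos"])/.06
    print("t",round(s["time_s"],2),"tcp",s["tcp_pos"].round(4),"yaw",y0.round(2),"tilt",np.degrees(np.arccos(-Q[2,2])).round(2),"j7",s["joint_positions"][6].round(3))
    print("units",d.round(3),"turn",None if yaw is None else (-(((yaw-y0+180)%360)-180)/10).round(3))
E
python3 - <<'E'
from h import *
t=vision.read_camera("top"); s=vision.read_camera("scene")
for n,a,b in (("lamp top",(248,268),(305,252)),("lamp end",(195,328),(160,295)),("psu corner",(328,195),(302,176)),("boom top",(95,165),(70,190)),("head",(206,228),(212,256))):
    print(n,tri(t,a,s,b))
for p,c in ((t,(359,246)),(s,(364,204))):
    xs,ys=blob(p,(95,100,60),(125,255,255),c,14); uv=((xs.min()+xs.max())/2,(ys.min()+ys.max())/2)
    print(len(xs),uv,xs.min(),xs.max(),at_z(p,uv,.031))
print("foot",[at_z(t,c,.012) for c in ((187,210),(224,210),(224,246),(187,246))])
go((.425,-.255,.23),0)
E
```

```text
lamp top (array([0.344, 0.048, 0.097]), np.float64(0.03))
lamp end (array([0.245, 0.269, 0.256]), np.float64(0.213))
psu corner (array([ 0.575, -0.157,  0.073]), np.float64(0.013))
boom top (array([0.588, 0.415, 0.287]), np.float64(0.008))
head (array([0.47 , 0.194, 0.059]), np.float64(0.015))
114 (np.float64(358.0), np.float64(246.0)) 348 368 [ 0.4282 -0.2567  0.031 ]
131 (np.float64(364.5), np.float64(202.0)) 354 375 [ 0.4234 -0.2563  0.031 ]
foot [array([0.5221, 0.2563, 0.012 ]), array([0.5254, 0.1448, 0.012 ]), array([0.4171, 0.1398, 0.012 ]), array([0.4138, 0.2502, 0.012 ])]
t 0.8 tcp [ 0.262  -0.676   0.2313] yaw 21.19 tilt 0.01 j7 -0.034
units [ 5.069 -5.56   0.022] turn 2.119
```

Run:
```python
from h import *
t=vision.read_camera("top"); s=vision.read_camera("scene")
print("disc",tri(t,(248,270),s,(291,281)))
def proj(p,X): return cv2.projectPoints(np.array([X],float),np.array(p["rvec"],float),np.array(p["tvec"],float),np.array(p["intrinsics"],float),None)[0].ravel().round(1)
for uv in ((195,328),(85,340),(248,268)):
    print(uv,[(z,at_z(t,uv,z)[:2],proj(s,at_z(t,uv,z))) for z in (.05,.15,.25,.35,.45,.55)])
a=cv2.resize(t["frame"][150:400,60:320],None,fx=1.53,fy=1.53); b=cv2.resize(s["frame"][200:410,120:340],None,fx=1.82,fy=1.82)
b=b[:a.shape[0]]; a=a[:b.shape[0]]; im=np.hstack([a,b]); print(im.shape)
save({"frame":im},"lamp.png")
```

```text
disc (array([ 0.347,  0.065, -0.002]), np.float64(0.003))
(195, 328) [(0.05, array([0.1816, 0.2061]), array([285.1, 356.7])), (0.15, array([0.1965, 0.1866]), array([290. , 316.5])), (0.25, array([0.2115, 0.1672]), array([295.5, 269.9])), (0.35, array([0.2265, 0.1477]), array([302. , 215.5])), (0.45, array([0.2414, 0.1283]), array([309.6, 151.2])), (0.55, array([0.2564, 0.1088]), array([318.9,  73.8]))]
(85, 340) [(0.05, array([0.1393, 0.5144]), array([134.5, 497. ])), (0.15, array([0.1577, 0.4697]), array([143.7, 442.6])), (0.25, array([0.1762, 0.4251]), array([154.1, 380.3])), (0.35, array([0.1946, 0.3804]), array([166.2, 308.4])), (0.45, array([0.213 , 0.3358]), array([180.4, 224.4])), (0.55, array([0.2314, 0.2911]), array([197.2, 124.9]))]
(248, 268) [(0.05, array([0.3545, 0.0627]), array([289.9, 264.4])), (0.15, array([0.3553, 0.055 ]), array([293.8, 232.7])), (0.25, array([0.3561, 0.0472]), array([298.3, 195.9])), (0.35, array([0.357 , 0.0395]), array([303.5, 152.5])), (0.45, array([0.3578, 0.0318]), array([309.8, 100.7])), (0.55, array([0.3586, 0.0241]), array([317.5,  37.8]))]
(382, 798, 3)
```

View pics/lamp.png

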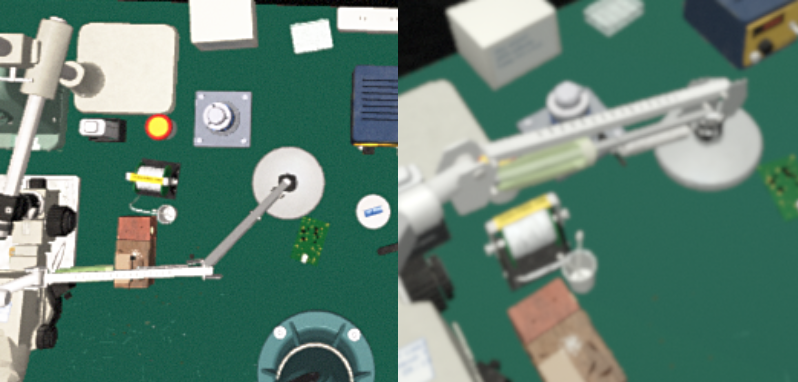

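The round disc is the lamp's base on the bench. Its elbow is at about (0.22, 0.16, 0.29), well inside my working radius. Next I'll move above the blue cell.

Emit:
play_rows:
  moves:
    - {"fingers": -1, "delta_pos": [0.63, -0.69, 0], "turn": 0}
    - {"fingers": -1, "delta_pos": [0.63, -0.69, 0], "turn": 0}
    - {"fingers": -1, "delta_pos": [0.63, -0.69, 0], "turn": 0}
    - {"fingers": -1, "delta_pos": [0.63, -0.69, 0], "turn": 0}
    - {"fingers": -1, "delta_pos": [0.63, -0.69, 0], "turn": 0}
    - {"fingers": -1, "delta_pos": [0.63, -0.69, 0], "turn": 0}
    - {"fingers": -1, "delta_pos": [0.63, -0.69, 0], "turn": 0}
    - {"fingers": -1, "delta_pos": [0.63, -0.69, 0], "turn": 0}
  grip_force: 50

```text
time_s: 1.9
tcp_pos: [0.4251, -0.2564, 0.2317]
eef_rot: [0.983, 0.184, 0.001, 0.0]
force: [0.5, 1.3, 0.1]
opening: 0.998
gripper_force: 0.0
```

Run:
```python
from h import *
s=env.read_state(); p=vision.read_camera("wrist"); save(p,"w1.png")
print(np.array(p["hand_eye"]).round(4))
for n in ("blue_cell","orange_cell"): print(n,[(r, at_z(p,r["at"],.031,s)) for r in vision.look_for(p,n)[:2]])
h=cv2.cvtColor(p["frame"],cv2.COLOR_RGB2HSV); m=cv2.inRange(h,np.array((95,100,60)),np.array((125,255,255)))
n,l,st,c=cv2.connectedComponentsWithStats(m)
for i in range(1,n):
    if st[i,4]>60:
        uv=(st[i,0]+(st[i,2]-1)/2,st[i,1]+(st[i,3]-1)/2); print(st[i],uv,at_z(p,uv,.034,s),at_z(p,(st[i,0],uv[1]),.034,s)-at_z(p,(st[i,0]+st[i,2],uv[1]),.034,s))
go((.425,-.256,.23))
```

```text
[[ 2.000e-04 -9.586e-01 -2.846e-01  7.290e-02]
 [ 1.000e+00  3.000e-04 -2.000e-04  4.000e-04]
 [ 3.000e-04 -2.846e-01  9.586e-01 -1.422e-01]
 [ 0.000e+00  0.000e+00  0.000e+00  1.000e+00]]
blue_cell [({'at': [276.1, 176.7], 'p': 0.67}, array([ 0.4292, -0.2557,  0.031 ]))]
orange_cell [({'at': [392.6, 41.1], 'p': 0.66}, array([ 0.584, -0.309,  0.031]))]
[ 173    0   61  146 2156] (np.float64(203.0), np.float64(72.5)) [ 0.4963 -0.1574  0.034 ] [-0.0203  0.0524  0.    ]
[ 49  45  30  49 437] (np.float64(63.5), np.float64(69.0)) [ 0.4529 -0.037   0.034 ] [-0.0099  0.0257  0.    ]
[249 150  58  58 805] (np.float64(277.5), np.float64(178.5)) [ 0.4286 -0.2574  0.034 ] [-0.0211  0.0542  0.    ]
[ 86 231  30   8 104] (np.float64(100.5), np.float64(234.5)) [ 0.3054 -0.1055  0.034 ] [-0.0114  0.0294  0.    ]
t 2.05 tcp [ 0.4259 -0.2545  0.2316] yaw 21.62 tilt 0.07 j7 -0.754
units [-0.023  0.017  0.027] turn None
```

View pics/w1.png

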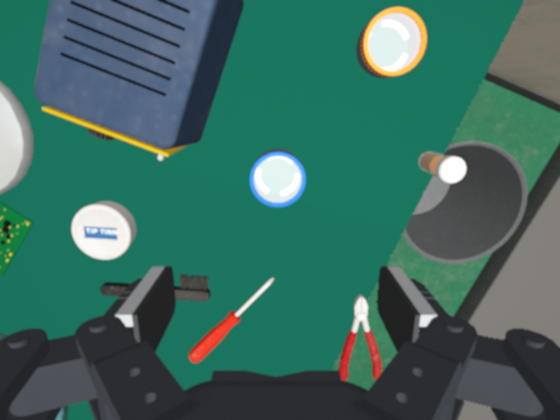

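The wrist view shows the blue cell alone at (278,179) with free space for both fingers. I'll descend part of the way and check again.

Emit:
play_rows:
  moves:
    - {"fingers": -1, "delta_pos": [0.03, 0.05, 0.78], "turn": 0}
    - {"fingers": -1, "delta_pos": [0, 0, 0.78], "turn": 0}
    - {"fingers": -1, "delta_pos": [0, 0, 0.78], "turn": 0}
    - {"fingers": -1, "delta_pos": [0, 0, 0], "turn": 0}

```text
time_s: 2.55
tcp_pos: [0.4243, -0.2604, 0.0883]
eef_rot: [0.983, 0.183, -0.003, -0.002]
force: [0.8, -0.3, -0.1]
opening: 1.001
gripper_force: 0.0
```

```bash
cat >> h.py <<'E'
def ring(p,s,z,near=None,lo=(95,100,60),hi=(125,255,255)):
    h=cv2.cvtColor(p["frame"],cv2.COLOR_RGB2HSV); m=cv2.inRange(h,np.array(lo),np.array(hi))
    n,l,st,c=cv2.connectedComponentsWithStats(m)
    for i in range(1,n):
        if st[i,4]>150:
            ys,xs=np.nonzero(l==i); W=np.array([at_z(p,q,z,s)[:2] for q in cv2.convexHull(np.stack([xs,ys],1).astype(np.int32))[:,0]])
            c,r=cv2.minEnclosingCircle(W.astype(np.float32)*1000); print(st[i],"circle mm",np.round(c,1),round(r,1))
E
python3 - <<'E'
from h import *
s=env.read_state(); p=vision.read_camera("wrist"); save(p,"w2.png")
ring(p,s,.034); go((.4286,-.2574,0.0))
E
```

```text
[  57    0   45  183 1440] circle mm [ 457.1 -132.3] 50.8
[ 18  29  28  31 336] circle mm [ 474.  -104.5] 10.0
[ 226  176   95   92 2184] circle mm [ 428.1 -257.7] 29.5
t 2.6 tcp [ 0.4258 -0.261   0.0902] yaw 21.08 tilt 0.17 j7 -0.765
units [ 0.068 -0.037  1.504] turn None
```

Emit:
play_rows:
  moves:
    - {"fingers": -1, "delta_pos": [0.05, -0.04, 0.5], "turn": 0}
    - {"fingers": -1, "delta_pos": [0, 0, 0.5], "turn": 0}
    - {"fingers": -1, "delta_pos": [0, 0, 0.46], "turn": 0}
    - {"fingers": -1, "delta_pos": [0, 0, 0], "turn": 0}
    - {"fingers": 1, "delta_pos": [0, 0, 0], "turn": 0}
    - {"fingers": 1, "delta_pos": [0, 0, 0], "turn": 0}
    - {"fingers": 1, "delta_pos": [0, 0, 0], "turn": 0}
    - {"fingers": 1, "delta_pos": [0, 0, 0], "turn": 0}
  grip_force: 50

```text
time_s: 3.6
tcp_pos: [0.43, -0.2575, 0.0054]
eef_rot: [0.983, 0.184, 0.001, 0.001]
force: [-1.7, -0.1, 7.3]
opening: 0.64
gripper_force: 51.9
```

Emit:
play_rows:
  moves:
    - {"fingers": 1, "delta_pos": [0, 0, 0], "turn": 0}
    - {"fingers": 1, "delta_pos": [0, 0, 0], "turn": 0}
    - {"fingers": 1, "delta_pos": [0, 0, 0], "turn": 0}
    - {"fingers": 1, "delta_pos": [0, 0, 0], "turn": 0}

```text
time_s: 4.1
tcp_pos: [0.43, -0.2575, 0.0054]
eef_rot: [0.983, 0.184, 0.001, 0.001]
force: [-0.7, 0.5, 7.5]
opening: 0.647
gripper_force: 51.9
```

Run:
```python
from h import *
s=env.read_state(); p=vision.read_camera("wrist"); save(p,"w3.png")
print(s["opening"],s["gripper_force"],s["force"]); ring(p,s,.034); go((.4286,-.2574,0.0))
```

```text
0.6471103536923182 51.88055644277483 [-0.74690086  0.48982057  7.54069126]
[ 201  234  150  143 5870] circle mm [ 429.3 -258.2] 30.5
t 4.15 tcp [ 0.43   -0.2575  0.0054] yaw 21.16 tilt 0.19 j7 -0.779
units [-0.021 -0.011  0.089] turn None
```

View pics/w3.png

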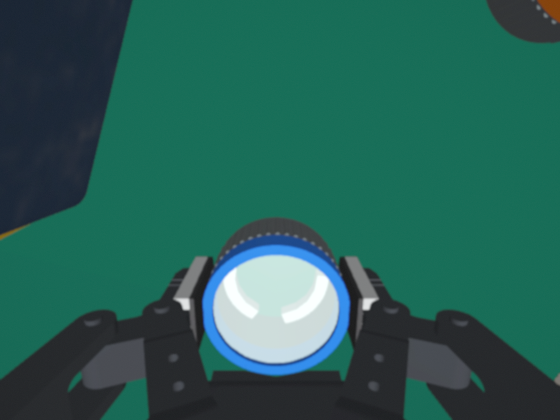

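The cell is gripped squarely: opening 0.647, or about 55 mm, with the ring centred at (276,305) between the pads. I'll lift it and turn the wrist to mid-range for the mount.

Emit:
play_rows:
  moves:
    - {"fingers": 1, "delta_pos": [0, 0, -0.5], "turn": 0}
    - {"fingers": 1, "delta_pos": [0, 0, -0.8], "turn": 0}
    - {"fingers": 1, "delta_pos": [0, 0, -0.8], "turn": 0}
    - {"fingers": 1, "delta_pos": [0, 0, -0.8], "turn": -1}
    - {"fingers": 1, "delta_pos": [0, 0, 0], "turn": -1}
    - {"fingers": 1, "delta_pos": [0, 0, 0], "turn": -1}
    - {"fingers": 1, "delta_pos": [0, 0, 0], "turn": -1}
    - {"fingers": 1, "delta_pos": [0, 0, 0], "turn": -1}

```text
time_s: 5.15
tcp_pos: [0.4286, -0.2569, 0.1785]
eef_rot: [0.812, 0.584, -0.0, 0.001]
force: [-0.5, -0.0, -1.2]
opening: 0.641
gripper_force: 53.6
```

Run:
```python
from h import *
s=env.read_state(); print(s["opening"],s["gripper_force"],s["force"]); go((.50,.105,0.175),112)
```

```text
0.6410294815812403 53.5696024261415 [-0.461509   -0.02152926 -1.16086355]
t 5.15 tcp [ 0.4286 -0.2569  0.1785] yaw 71.5 tilt 0.1 j7 -0.062
units [ 6.097 -0.785  0.052] turn -4.05
```

Emit:
play_rows:
  moves:
    - {"fingers": 1, "delta_pos": [0.6, -0.1, 0], "turn": 0}
    - {"fingers": 1, "delta_pos": [0.8, -0.1, 0], "turn": 0}
    - {"fingers": 1, "delta_pos": [0.8, -0.1, 0], "turn": 0}
    - {"fingers": 1, "delta_pos": [0.8, -0.1, 0], "turn": 0}
    - {"fingers": 1, "delta_pos": [0.8, -0.1, 0], "turn": 0}
    - {"fingers": 1, "delta_pos": [0.8, -0.1, 0], "turn": 0}
    - {"fingers": 1, "delta_pos": [0.8, -0.1, 0], "turn": 0}
    - {"fingers": 1, "delta_pos": [0.7, -0.1, 0], "turn": 0}

```text
time_s: 6.15
tcp_pos: [0.5018, 0.1069, 0.1785]
eef_rot: [0.813, 0.582, 0.001, 0.001]
force: [0.7, 0.1, -1.2]
opening: 0.643
gripper_force: 53.6
```

Emit:
play_rows:
  moves:
    - {"fingers": 1, "delta_pos": [0, 0, 0], "turn": -1}
    - {"fingers": 1, "delta_pos": [0, 0, 0], "turn": -1}
    - {"fingers": 1, "delta_pos": [0, 0, 0], "turn": -1}
    - {"fingers": 1, "delta_pos": [0, 0, 0], "turn": -1}
    - {"fingers": 1, "delta_pos": [0, 0, 0], "turn": 0}

```text
time_s: 6.78
tcp_pos: [0.5014, 0.1047, 0.1781]
eef_rot: [0.566, 0.824, 0.0, 0.0]
force: [-0.1, -0.1, -0.7]
opening: 0.641
gripper_force: 53.6
```

Run:
```python
from h import *
s=env.read_state(); p=vision.read_camera("wrist"); save(p,"w4.png")
print(s["opening"],s["force"]); print([(r,at_z(p,r["at"],.088,s)) for r in vision.look_for(p,"mount_head")[:2]]); ring(p,s,.208);go((.47,.198,0.17),112)
```

```text
0.6405327895686148 [-0.09653588 -0.10487404 -0.6580507 ]
[({'at': [281.6, 69.0], 'p': 0.64}, array([0.4716, 0.1939, 0.088 ]))]
[ 202  234  149  142 5872] circle mm [502.6 104.4] 30.0
[113 380  36  40 815] circle mm [461.4  43.8] 12.3
t 6.88 tcp [0.5015 0.1049 0.1779] yaw 111.01 tilt 0.05 j7 -0.265
units [1.638 0.066 0.131] turn -0.099
```

View pics/w4.png

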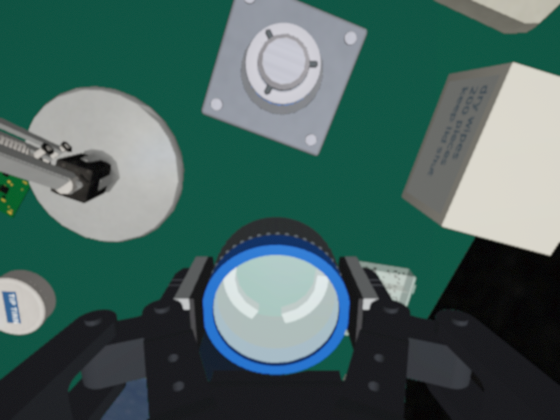

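The held cell is centred in the gripper. The mount is at the top of the frame, with its head at (285,60) and its pins visible at (268,35), (315,64) and (267,90). I'll move nearer for an accurate centre.

Emit:
play_rows:
  moves:
    - {"fingers": 1, "delta_pos": [0.6, 0, 0], "turn": 0}
    - {"fingers": 1, "delta_pos": [0, 0, 0], "turn": 0}
    - {"fingers": 1, "delta_pos": [0, 0, 0], "turn": 0}

```text
time_s: 7.25
tcp_pos: [0.4885, 0.1385, 0.1775]
eef_rot: [0.565, 0.825, -0.0, 0.0]
force: [-0.5, -0.7, -0.7]
opening: 0.642
gripper_force: 53.6
```

Run:
```python
from h import *
s=env.read_state(); p=vision.read_camera("wrist")
c=p["frame"][60:230,190:390]; save({"frame":cv2.resize(c,None,fx=3.5,fy=3.5,interpolation=cv2.INTER_CUBIC)},"c5.png")
np.savez("v5.npz",frame=p["frame"],intrinsics=p["intrinsics"],hand_eye=p["hand_eye"],tcp_pos=s["tcp_pos"],eef_rot=s["eef_rot"])
print([(r,at_z(p,r["at"],.088,s)) for r in vision.look_for(p,"mount_head")[:2]]); ring(p,s,.208);go((.47,.198,0.17),112)
```

```text
[]
[ 201  234  150  142 5869] circle mm [489.3 138.5] 29.8
[119 406  22  14 203] circle mm [450.2  71. ] 5.0
t 7.35 tcp [0.4887 0.1378 0.1773] yaw 111.08 tilt 0.05 j7 -0.335
units [1.048 0.069 0.121] turn -0.092
```

View pics/c5.png

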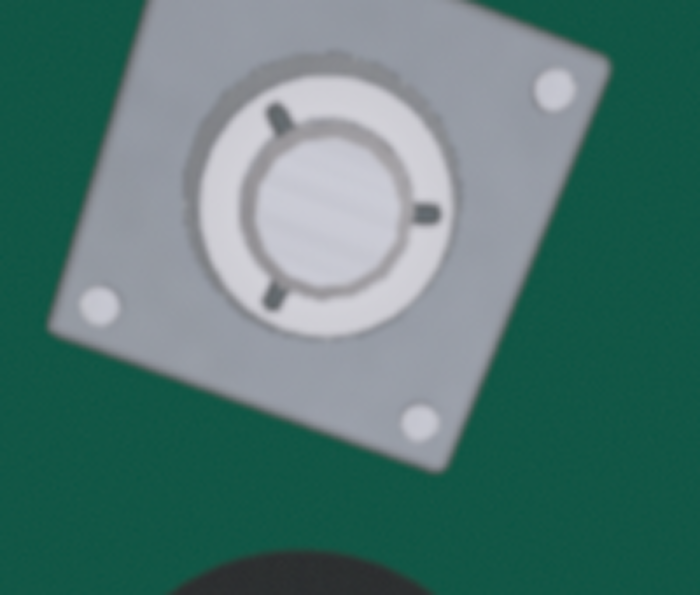

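Run:
```python
from h import *
v=dict(np.load("v5.npz")); s=v
f=lambda c:((c[0]+.5)/3.5-.5+190,(c[1]+.5)/3.5-.5+60)
for n,c,z in (("head top",(329,211),.088),("L",(253,211),.088),("R",(405,211),.088),("collar",(329,206.5),.0695),("L",(200,206),.0695),("R",(458,206),.0695),("bolts",(327.5,198),.013),
 ("pinR",(441,213),.0775),("pinTL",(273,104),.0775),("pinBL",(270,310),.0775)):
    print(n,at_z(v,f(c),z,s))
# same check on the held cell: ring centre at its own height
print("TCP",s["tcp_pos"])
```

```text
head top [0.4711 0.1993 0.088 ]
L [0.4579 0.1942 0.088 ]
R [0.4842 0.2044 0.088 ]
collar [0.4714 0.1996 0.0695]
L [0.4472 0.1903 0.0695]
R [0.4955 0.209  0.0695]
bolts [0.4721 0.1999 0.013 ]
pinR [0.4919 0.2065 0.0775]
pinTL [0.4543 0.2135 0.0775]
pinBL [0.4675 0.177  0.0775]
TCP [0.48852513 0.13854005 0.1774718 ]
```

The mount's centre is (0.4713, 0.1995). The head top, shoulder and bolts all agree on it, and the pin radius comes out at about 22 mm as specified. Now I'll move over the head, staying above its top.

Emit:
play_rows:
  moves:
    - {"fingers": 1, "delta_pos": [0.53, 0.05, 0], "turn": 0}
    - {"fingers": 1, "delta_pos": [0.53, 0.04, 0], "turn": 0}
    - {"fingers": 1, "delta_pos": [0, 0, 0.5], "turn": 0}
    - {"fingers": 1, "delta_pos": [0, 0, 0.5], "turn": 0}
    - {"fingers": 1, "delta_pos": [0, 0, 0], "turn": 0}
    - {"fingers": 1, "delta_pos": [0, 0, 0], "turn": 0}

```text
time_s: 8.1
tcp_pos: [0.4713, 0.1999, 0.1179]
eef_rot: [0.565, 0.825, 0.0, 0.0]
force: [0.2, 0.2, 0.1]
opening: 0.639
gripper_force: 53.6
```

Run:
```python
from h import *
P=[]
for i in range(3):
    s=env.read_state(); P.append(s["tcp_pos"]); p=vision.read_camera("wrist")
print(np.array(P).round(4),s["force"]); ring(p,s,s["tcp_pos"][2]+.029); go((.471,.1995,.1))
t=vision.read_camera("scene"); save({"frame":cv2.resize(t["frame"][190:310,130:290],None,fx=4,fy=4)},"c6.png")
```

```text
[[0.4713 0.1999 0.1179]
 [0.4715 0.2001 0.1183]
 [0.4716 0.2002 0.1184]] [ 0.48563534 -0.20247915 -0.52236893]
[238 182  73  28 328] circle mm [457.5 236.5] 12.3
[ 201  234  150  142 5805] circle mm [472.6 199.1] 30.3
t 8.25 tcp [0.4715 0.2002 0.1184] yaw 111.15 tilt 0.13 j7 -0.541
units [-0.008 -0.013  0.307] turn None
```

View pics/c6.png

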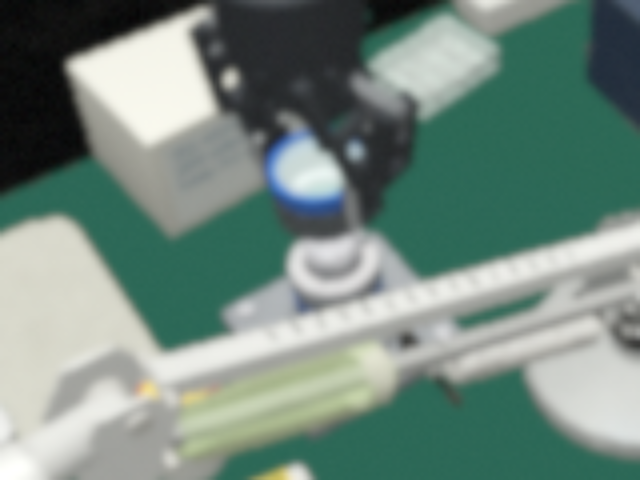

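The cell is over the head, slightly above it in the scene crop at about (310,180) against the head at (330,260). I'll descend gently and watch the force.

Emit:
play_rows:
  moves:
    - {"fingers": 1, "delta_pos": [0, 0, 0.2], "turn": 0}
    - {"fingers": 1, "delta_pos": [0, 0, 0.2], "turn": 0}
    - {"fingers": 1, "delta_pos": [0, 0, 0], "turn": 0}

```text
time_s: 8.68
tcp_pos: [0.4696, 0.1995, 0.092]
eef_rot: [0.565, 0.825, -0.001, -0.001]
force: [-0.2, 0.3, -1.1]
opening: 0.642
gripper_force: 53.6
```

Emit:
play_rows:
  moves:
    - {"fingers": 1, "delta_pos": [0, 0, 0.05], "turn": 0}
    - {"fingers": 1, "delta_pos": [0, 0, 0.05], "turn": 0}
    - {"fingers": 1, "delta_pos": [0, 0, 0], "turn": 0}

```text
time_s: 9.05
tcp_pos: [0.4705, 0.2005, 0.0872]
eef_rot: [0.565, 0.825, 0.0, -0.0]
force: [-1.2, 0.6, -0.9]
opening: 0.642
gripper_force: 53.6
```

Emit:
play_rows:
  moves:
    - {"fingers": 1, "delta_pos": [0, 0, 0.03], "turn": 0}
    - {"fingers": 1, "delta_pos": [0, 0, 0.03], "turn": 0}
    - {"fingers": 1, "delta_pos": [0, 0, 0], "turn": 0}

```text
time_s: 9.43
tcp_pos: [0.4706, 0.2005, 0.0846]
eef_rot: [0.565, 0.825, 0.0, 0.0]
force: [-3.0, 1.2, 8.5]
opening: 0.639
gripper_force: 54.7
```

The cell is resting on the pins: TCP z 0.0846, 8.5 N, as expected for the underside at 80 mm. I'll begin the turning search under a light push.

Emit:
play_rows:
  moves:
    - {"fingers": 1, "delta_pos": [0.01, -0.01, 0.01], "turn": -0.8}
    - {"fingers": 1, "delta_pos": [0, 0, 0], "turn": -0.8}
    - {"fingers": 1, "delta_pos": [0, 0, 0], "turn": 0}

```text
time_s: 9.8
tcp_pos: [0.4705, 0.2022, 0.0846]
eef_rot: [0.444, 0.896, 0.002, 0.001]
force: [-2.2, 2.0, 11.0]
opening: 0.643
gripper_force: 54.9
```

Run:
```python
from h import *
s=env.read_state(); print(s["force"].round(2),s["torque"].round(2)); go((.471,.1995,.0838))
```

```text
[-2.24  2.03 11.03] [0.29 0.59 0.04]
t 9.8 tcp [0.4705 0.2022 0.0846] yaw 127.32 tilt 0.2 j7 -0.388
units [-0.041 -0.02   0.013] turn None
```

Emit:
play_rows:
  moves:
    - {"fingers": 1, "delta_pos": [0, 0, 0], "turn": -0.8}
    - {"fingers": 1, "delta_pos": [0, 0, 0], "turn": -0.8}
    - {"fingers": 1, "delta_pos": [0, 0, 0], "turn": 0}

```text
time_s: 10.18
tcp_pos: [0.4699, 0.2019, 0.0845]
eef_rot: [0.315, 0.949, 0.001, 0.0]
force: [-2.5, 1.4, 12.2]
opening: 0.639
gripper_force: 55.0
```

Emit:
play_rows:
  moves:
    - {"fingers": 1, "delta_pos": [0, 0, 0], "turn": -0.8}
    - {"fingers": 1, "delta_pos": [0, 0, 0], "turn": -0.8}
    - {"fingers": 1, "delta_pos": [0, 0, 0], "turn": 0}

```text
time_s: 10.55
tcp_pos: [0.4695, 0.2014, 0.0845]
eef_rot: [0.18, 0.984, 0.0, 0.0]
force: [-4.1, 0.4, 12.6]
opening: 0.642
gripper_force: 55.1
```

Emit:
play_rows:
  moves:
    - {"fingers": 1, "delta_pos": [0, 0, 0], "turn": -0.8}
    - {"fingers": 1, "delta_pos": [0, 0, 0], "turn": -0.8}
    - {"fingers": 1, "delta_pos": [0, 0, 0], "turn": 0}

```text
time_s: 10.92
tcp_pos: [0.4692, 0.2008, 0.0845]
eef_rot: [0.041, 0.999, -0.0, 0.0]
force: [-4.7, -0.7, 13.9]
opening: 0.645
gripper_force: 55.2
```

Emit:
play_rows:
  moves:
    - {"fingers": 1, "delta_pos": [0.015, 0, 0], "turn": -0.8}
    - {"fingers": 1, "delta_pos": [0, 0, 0], "turn": -0.8}
    - {"fingers": 1, "delta_pos": [0, 0, 0], "turn": 0}

```text
time_s: 11.3
tcp_pos: [0.4681, 0.199, 0.0836]
eef_rot: [-0.099, 0.995, -0.002, -0.001]
force: [-3.5, -3.1, 10.5]
opening: 0.641
gripper_force: 54.9
```

Emit:
play_rows:
  moves:
    - {"fingers": 1, "delta_pos": [0, 0, 0.01], "turn": -0.6}
    - {"fingers": 1, "delta_pos": [0, 0, 0.01], "turn": -0.4}
    - {"fingers": 1, "delta_pos": [0, 0, 0], "turn": 0}

```text
time_s: 11.68
tcp_pos: [0.4687, 0.199, 0.0814]
eef_rot: [-0.183, 0.983, -0.001, -0.001]
force: [-0.3, -0.7, -0.8]
opening: 0.646
gripper_force: 53.6
```

Run:
```python
from h import *
s=env.read_state(); print(s["force"].round(2),s["torque"].round(2)); go((.471,.1995,.0838))
```

```text
[-0.27 -0.75 -0.76] [-0.34  0.05  0.02]
t 11.68 tcp [0.4687 0.199  0.0814] yaw -158.9 tilt 0.14 j7 0.604
units [-0.039 -0.007 -0.039] turn None
```

The cell has dropped past the pins: force zero, z 0.0814. I'll turn a little toward mid-keyway and push down.

Emit:
play_rows:
  moves:
    - {"fingers": 1, "delta_pos": [0, 0, 0.03], "turn": -0.5}
    - {"fingers": 1, "delta_pos": [0, 0, 0.04], "turn": 0}
    - {"fingers": 1, "delta_pos": [0, 0, 0.04], "turn": 0}
    - {"fingers": 1, "delta_pos": [0, 0, 0], "turn": 0}

```text
time_s: 12.18
tcp_pos: [0.4687, 0.1993, 0.0751]
eef_rot: [-0.226, 0.974, -0.001, -0.001]
force: [0.5, -3.6, 3.2]
opening: 0.642
gripper_force: 54.0
```

Run:
```python
from h import *
s=env.read_state(); print(s["force"].round(2),s["torque"].round(2)); go((.471,.1995,.0706))
```

```text
[ 0.51 -3.61  3.19] [-0.74  0.25 -0.05]
t 12.18 tcp [0.4687 0.1993 0.0751] yaw -153.92 tilt 0.15 j7 0.662
units [-0.036 -0.014  0.076] turn None
```

Emit:
play_rows:
  moves:
    - {"fingers": 1, "delta_pos": [0, -0.01, 0.03], "turn": 0}
    - {"fingers": 1, "delta_pos": [0, 0, 0.03], "turn": 0}
    - {"fingers": 1, "delta_pos": [0, 0, 0.03], "turn": 0}
    - {"fingers": 1, "delta_pos": [0, 0, 0], "turn": 0}
  grip_force: 75

```text
time_s: 12.68
tcp_pos: [0.4688, 0.1994, 0.0716]
eef_rot: [-0.226, 0.974, -0.002, 0.0]
force: [-4.3, -7.6, 20.2]
opening: 0.637
gripper_force: 82.0
```

Emit:
play_rows:
  moves:
    - {"fingers": 1, "delta_pos": [0.012, -0.01, 0.015], "turn": 0}
    - {"fingers": 1, "delta_pos": [0, 0, 0.01], "turn": 0}
    - {"fingers": 1, "delta_pos": [0, 0, 0], "turn": 0}
    - {"fingers": 1, "delta_pos": [0, 0, 0], "turn": 0}

```text
time_s: 13.18
tcp_pos: [0.4689, 0.1994, 0.0715]
eef_rot: [-0.226, 0.974, -0.002, 0.001]
force: [-6.3, -7.0, 32.0]
opening: 0.64
gripper_force: 83.5
```

Run:
```python
from h import *
s=env.read_state(); p=vision.read_camera("wrist"); print(s["force"].round(2),s["torque"].round(2),s["opening"]); go((.471,.1995,.0706)); ring(p,s,s["tcp_pos"][2]+.029)
z=env.read_state()["tcp_pos"]; t=vision.read_camera("top"); print(z)
a=cv2.resize(p["frame"][140:400,150:410],(400,400)); b=cv2.resize(t["frame"][190:265,170:245],(400,400),interpolation=cv2.INTER_CUBIC)
save({"frame":np.hstack([a,b])},"c7.png")
```

```text
[-6.32 -7.   32.04] [-1.19  1.53 -0.01] 0.6398143683836499
t 13.22 tcp [0.4689 0.1994 0.0715] yaw -153.86 tilt 0.22 j7 0.649
units [-0.033 -0.013  0.015] turn None
[227 202  95  36 589] circle mm [444.1 186.2] 16.5
[ 202  234  149  141 5750] circle mm [470.3 199.6] 30.2
[0.46886802 0.19935403 0.07148077]
```

View pics/c7.png

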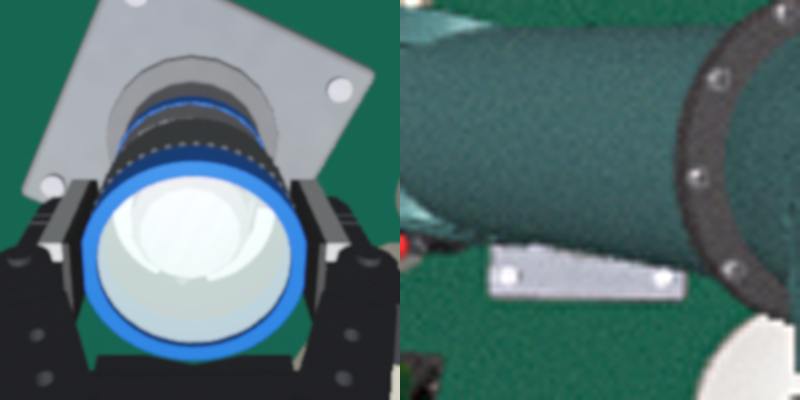

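The force rose from 20 to 32 N with no further travel, so it is at a hard stop. I'll relieve the side force and take more readings to confirm this is the shoulder.

Emit:
play_rows:
  moves:
    - {"fingers": 1, "delta_pos": [0.02, -0.01, 0], "turn": 0}
    - {"fingers": 1, "delta_pos": [0, 0, 0], "turn": 0}
    - {"fingers": 1, "delta_pos": [0, 0, 0], "turn": 0}
    - {"fingers": 1, "delta_pos": [0, 0, 0], "turn": 0}

```text
time_s: 13.78
tcp_pos: [0.4689, 0.1993, 0.0715]
eef_rot: [-0.226, 0.974, -0.0, 0.002]
force: [-5.6, -6.1, 29.5]
opening: 0.636
gripper_force: 82.8
```

Emit:
play_rows:
  moves:
    - {"fingers": 1, "delta_pos": [0, 0, 0], "turn": 0.3}
    - {"fingers": 1, "delta_pos": [0, 0, 0], "turn": -0.3}
    - {"fingers": 1, "delta_pos": [0, 0, 0], "turn": 0}

```text
time_s: 14.15
tcp_pos: [0.4689, 0.1995, 0.0715]
eef_rot: [-0.226, 0.974, -0.0, 0.002]
force: [-4.7, -6.1, 29.7]
opening: 0.636
gripper_force: 82.9
```

Run:
```python
from h import *
for i in range(6):
    s=env.read_state(); p=vision.read_camera("wrist"); print(s["tcp_pos"].round(4),s["force"].round(1))
f=p["frame"][110:290,180:380]; save({"frame":cv2.resize(f,None,fx=3.3,fy=3.3,interpolation=cv2.INTER_CUBIC)},"c8.png")
M=R.from_quat(s["eef_rot"]).as_matrix(); X=np.array(p["hand_eye"]); K=np.array(p["intrinsics"])
T=np.eye(4); T[:3,:3]=M; T[:3,3]=s["tcp_pos"]; C=np.linalg.inv(T@X)
d=np.array([M[0,0],M[1,0],0]); c=np.array([.4713,.1995,0])
for n,r,z in (("shoulder edge",.026,.066),("cell under edge home",.028,.066),("cell under edge 1mm up",.028,.067),("cell top edge home",.028,.1),("col 24",.034,.024)):
    q=C@np.append(c+d*r+[0,0,z],1); u=K@q[:3]; print(n,(u[:2]/u[2]).round(1),"crop",((u[:2]/u[2]-[180,110])*3.3).round(0))
```

```text
[0.4689 0.1995 0.0715] [-4.7 -6.1 29.7]
[0.4688 0.1995 0.0714] [-5.4 -5.9 29.9]
[0.4689 0.1995 0.0715] [-3.7 -5.2 30.1]
[0.4689 0.1995 0.0715] [-4.7 -5.4 28. ]
[0.4689 0.1995 0.0715] [-4.5 -6.2 29.5]
[0.4689 0.1995 0.0715] [-4.3 -6.3 28.8]
shoulder edge [274.2 216.8] crop [311. 352.]
cell under edge home [274.2 212.5] crop [311. 338.]
cell under edge 1mm up [274.2 213.2] crop [311. 341.]
cell top edge home [273.7 241.4] crop [309. 434.]
col 24 [274.6 179.8] crop [312. 230.]
```

View pics/c8.png

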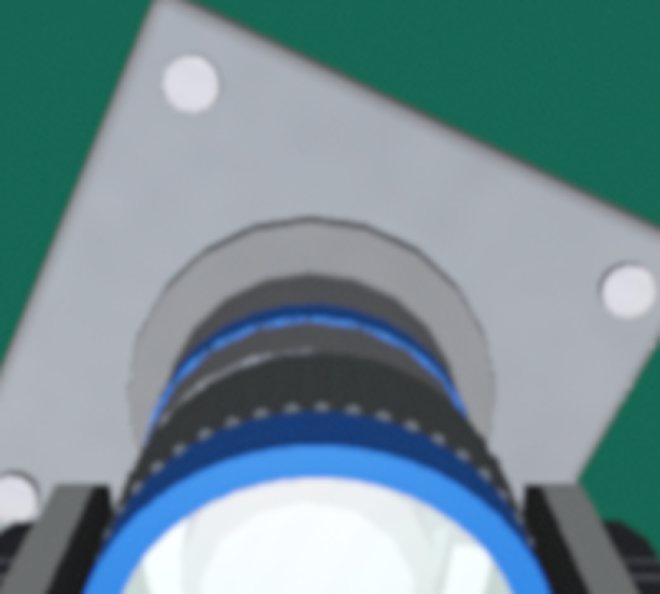

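The underside works out at 66–67 mm, and friction under the load is holding a side force and maybe a slight tilt. I'll unload a little to recentre, then press again with a softer grip so it can lie flat on the shoulder.

Emit:
play_rows:
  moves:
    - {"fingers": 1, "delta_pos": [0, 0, -0.06], "turn": 0}
    - {"fingers": 1, "delta_pos": [0, 0, -0.02], "turn": 0}
    - {"fingers": 1, "delta_pos": [0, 0, 0], "turn": 0}
    - {"fingers": 1, "delta_pos": [0, 0, 0], "turn": 0}
  grip_force: 35

```text
time_s: 14.95
tcp_pos: [0.4688, 0.1995, 0.0739]
eef_rot: [-0.226, 0.974, 0.001, 0.001]
force: [-0.7, -1.0, 7.9]
opening: 0.636
gripper_force: 80.5
```

Run:
```python
from h import *
for i in range(3):
    s=env.read_state(); p=vision.read_camera("wrist"); print(s["tcp_pos"].round(4),s["force"].round(1),s["torque"].round(2),s["gripper_force"])
ring(p,s,s["tcp_pos"][2]+.029)
```

```text
[0.4688 0.1995 0.0739] [-0.7 -1.   7.9] [-0.12  0.23 -0.09] 80.50890927203
[0.4688 0.1994 0.0739] [-0.6 -0.8  8.8] [-0.14  0.26 -0.09] 80.51126589998603
[0.4688 0.1994 0.0739] [-0.6 -0.7  8.4] [-0.2   0.21 -0.08] 80.51374037750065
[227 201  94  36 572] circle mm [443.9 185.8] 16.3
[ 202  234  149  141 5733] circle mm [470.1 199.7] 30.2
```

Emit:
play_rows:
  moves:
    - {"fingers": 1, "delta_pos": [0, 0, -0.02], "turn": 0}
    - {"fingers": 1, "delta_pos": [0, 0, 0], "turn": 0}
    - {"fingers": 1, "delta_pos": [0, 0, 0], "turn": 0}
  grip_force: 35

```text
time_s: 15.48
tcp_pos: [0.4687, 0.1993, 0.0748]
eef_rot: [-0.227, 0.974, 0.001, 0.001]
force: [-0.3, 0.5, 5.1]
opening: 0.636
gripper_force: 80.2
```

Emit:
play_rows:
  moves:
    - {"fingers": 1, "delta_pos": [0, 0, 0.02], "turn": 0}
    - {"fingers": 1, "delta_pos": [0, 0, 0], "turn": 0}
    - {"fingers": 1, "delta_pos": [0, 0, 0], "turn": 0}

```text
time_s: 15.85
tcp_pos: [0.4688, 0.1993, 0.0736]
eef_rot: [-0.227, 0.974, 0.001, 0.001]
force: [-0.2, 0.3, 5.6]
opening: 0.635
gripper_force: 80.5
```

Emit:
play_rows:
  moves:
    - {"fingers": 1, "delta_pos": [0, 0, 0.02], "turn": 0}
    - {"fingers": 1, "delta_pos": [0, 0, 0], "turn": 0}
    - {"fingers": 1, "delta_pos": [0, 0, 0], "turn": 0}

```text
time_s: 16.23
tcp_pos: [0.4687, 0.1993, 0.0725]
eef_rot: [-0.227, 0.974, 0.001, 0.001]
force: [0.1, 0.7, 6.5]
opening: 0.634
gripper_force: 80.5
```

Emit:
play_rows:
  moves:
    - {"fingers": 1, "delta_pos": [0, 0, 0.02], "turn": 0}
    - {"fingers": 1, "delta_pos": [0, 0, 0], "turn": 0}
    - {"fingers": 1, "delta_pos": [0, 0, 0], "turn": 0}

```text
time_s: 16.6
tcp_pos: [0.4688, 0.1994, 0.0716]
eef_rot: [-0.227, 0.974, 0.001, 0.001]
force: [-1.0, -0.1, 9.0]
opening: 0.64
gripper_force: 80.8
```

Emit:
play_rows:
  moves:
    - {"fingers": 1, "delta_pos": [0, 0, 0.02], "turn": 0}
    - {"fingers": 1, "delta_pos": [0, 0, 0], "turn": 0}
    - {"fingers": 1, "delta_pos": [0, 0, 0], "turn": 0}

```text
time_s: 16.98
tcp_pos: [0.4688, 0.1994, 0.0715]
eef_rot: [-0.227, 0.974, 0.0, 0.002]
force: [-2.0, -3.0, 21.6]
opening: 0.639
gripper_force: 82.0
```

The step test settles it. The spring force climbs at about 0.8 N/mm up to about 9 N, then there is a hard stop at TCP z 0.0715, which puts the underside at 66 mm. The cell is home on the shoulder and held with 21 N of push and 80 N of grip, so I'm handing in.

```bash
python3 -c "
from rig import env
print(env.sign_off())"
```

```text
the job is handed in; nothing more can be done
None
```

The blue cell is on the mount, past the pins and at a hard stop at the shoulder height, and I handed the job in at 17 s still gripping it and pushing down with about 21 N; I did not touch the orange cell, vial or tub.

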